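Set up the table food warmer

ROBOT

A 6-joint arm with a two-finger parallel gripper is mounted at the origin on a cart in front of the work surface, level with it; the furniture and walls round the work are solid. World frame = base frame: x ahead of the robot, y to its left, z up, the work surface at z = 0. Lengths are in mm, angles in rad, forces in N, time in s.
With the tool pointing down it reaches from about 350 to 800 mm from the base axis. Payload 7.3 kg.
Tool frame: the origin (TCP) lies between the finger pads; the fingertips stand 17 mm ahead of it and the grasp point (between the pads) lies 2 mm behind it; z points along the fingers, y is the line along which they close (so a half turn about z gives the same grasp; the last joint's range is limited). The gripper opens to 85 mm and grips with 20 to 120 N. Pads are 22 mm wide; open, the fingers measure 114 mm over their backs; the gripper's body (76 mm by 85 mm) begins 54 mm behind the grasp point. The pads swing forward as they close: fully open they stand 13 mm farther back than shut.
Start: joints at [1.119, 0.342, 1.524, -0, 1.275, -0.146], TCP at [158.039, 500.666, 248.322] pointing down, gripper open.
Joint ranges: [-2.53, 2.53], [-0.77, 2.02], [0.04, 2.7], [-1, 4.14], [0.28, 2.66], [-3.11, 3.11]. Speed limits (rad/s): [2.57, 2.57, 3.14, 3.14, 3.14, 3.14].

INTERFACE

Orientations are given as a rotation vector (axis times angle).
In Python, from cell import r gives the robot as it stands.
- The arm moves only by the tool move_arm, never from a script. Its argument "targets" is a list that holds one entry, the list of rows, each a list of 6 numbers: the shift along the tool's x, y, z normalised to -1 to 1, where 1 is 0.08 m, then the turn, a rotation vector about the tool's x, y, z normalised to -1 to 1, where 1 is 30 degrees. A call has 1 to 20 rows; each row shifts and turns the commanded pose from where the row before left it, along the tool's axes as they then stand; what a row does not reach is not made up. A row lasts 1/8 s, in which the tool goes at most 62.5 mm and 10.7 degrees, less where a joint would pass 70% of its speed; a pose out of reach is approached as far as the arm can. A call with a number of a shift or a turn outside -1 to 1 is refused whole. A call with a gripper value outside its range is refused whole. "grip" is the gripper's target within -1 to 1 (shut at 1, half-way at 0, fully open at -1), set as the call begins (left out, the last holds). The fingers move at their own pace and stop on an object; "force" is the grip in N (left out, the last holds). Time passes only in rows, so rows that do not move let the fingers close. It gives the time, the measured TCP pose, the force, the opening and the grip force at its end, in the units of the state.
- r.get_state(): the state, without advancing time (a new reading comes with each control period).
- r.read_camera(name): name is "side" or "top"; returns the picture (420x560x3 uint8, red, green, blue); there is no depth.
- r.calibration(name): a dict with "camera_matrix" (3x3 intrinsics, pixels), "xyz" and "rotation" of the camera in the world. Camera axes: x right, y down, z forward; pixel columns grow to the right and rows downward; lengths in mm; the calibration is good to about 2 mm. A picture is of the moment at which its call begins. calibration takes no time and is no camera call.
- r.sign_off(): hands the job in; it is judged then, once.
The state is a dict: "time": time; "joints": joint angles; "joint_velocities": joint speeds; "joint_efforts": joint torques, N m; "tcp_pos": TCP position; "tool_rot": TCP orientation; "ft_force": force on the tool from outside, world axes, zero at the start; "torque": the same for the moment, N m; "opening": finger opening in mm; "gripper_force": force on a finger pad.
Only numpy, scipy, OpenCV 4.12 (cv2) and the standard library are available. Lean on these libraries where they do the work, as an engineer would, in place of code of your own. Each camera call takes 0.05 s, during which the arm holds its last target. There are 200 camera calls.

TASK

Make the table food warmer ready for its pan: put the tea light flat into the round recess of the base, then slide the spring-loaded leg out, its clamp lever still open, until its pointer stands over the mark clip on the track. Holding the leg there, squeeze the clamp lever fully closed against the leg's grip pad, and finish like that: keep hold of leg and lever, with the pointer on the mark. Leave the other things on the worktop where they are.

Things in the scene. Friction and masses are not known exactly. Their poses are not given: they have to be found in the camera images.
- warmer: Table food warmer, fixed to the worktop: a dark base plate 120 x 104 x 14 mm with a flat steel track (22 mm wide, 10 mm high) that runs out from it along its own x axis to 276 mm from the origin. Origin: centre of the underside of the base plate, under the recess. x: outward along the track, z: up. Two bent wire pan rests, 53 mm high, stand at x = -50 to -34 mm, y = +-36 to 42 mm.
- recess (a point): Centre of the floor of the round recess in the base plate's top: 42 mm in diameter, 6 mm deep (floor 8 mm, rim 14 mm above the worktop). Axes as the warmer's.
- candle_center (a point): Centre, half-way up, of the loose tea light: a metal cup 38 mm in diameter, 15 mm high, 12 to 21 g. z is its own upright axis. It is the smallest of three loose round things: the others are a roll of tape (56 mm wide, 19 mm high) and a food tin (86 mm, 40 mm high). It may stand to the left of the warmer or to the right, with the tape in the other place.
- candle: The same tea light; origin at the centre of its underside.
- tape: Roll of tape, 56 mm across, 19 mm high, origin at the centre of its underside; to be left alone.
- tin: Food tin, 86 mm across, 40 mm high, origin at the centre of its underside; to be left alone.
- leg_travel (a joint): Travel of the sliding leg along the warmer's x axis, m: 0 fully in (where it rests), 0.10 fully out. A spring pulls it inward with about 2.5 to 3.5 N, with 0.8 N of friction, so it slides back when let go.
- leg_grip (a point): Grip point on the sliding leg, moving with it: midway between the face of the grip pad (13 mm to -y) and that of the CLOSED lever (13 mm to +y), 27 mm above the worktop; axes as the warmer's. Both faces are 15 to 39 mm above the worktop. With the lever open its face stands 29 mm to +y here, at most 32 mm at the tip. Below 15 mm the leg is 24 mm wide.
- crossbar (a point): Middle of the inner (-x) face of the leg's crossbar, 16 mm to +x of leg_grip. The bar is 12 mm thick, 100 mm long (y +-50 mm), 17 to 35 mm above the worktop; open fingers that straddle the leg can push this face outward. Wire rests at y +-39 to 43 mm rise from it to 53 mm; above 44 mm they bend outward, away from this face.
- leg_pointer (a point): Tip of the pointer on the outer side of the leg's crossbar, on the track's centre line, 42 mm to +x of leg_grip, 19 mm above the worktop; moves with the leg.
- leg: The sliding leg. Its rubber grip pad, on its -y side, 34 mm long (x -20 to +14 mm from leg_grip), is the fixed side of the squeeze. Origin lies on the worktop below leg_grip.
- lever_angle (a joint): Clamp lever's angle, rad: 0 open (where its spring keeps it), 0.30 fully closed, parallel to the leg. It hinges on the leg about a vertical axis 52 mm to -x and 6 mm to +y of leg_grip; its free end points outward, to the crossbar. Closing it takes about 2 to 3 N at the level of leg_grip; it springs open when let go.
- cam_lever: The dark clamp lever, 64 mm long, with a rubber pad along its outer (+y) face, 42 mm long, 24 mm high, that is pushed toward -y to close it. Origin on its hinge axis, 15 mm above the worktop.
- mark_clip: Length mark: a thin dark ridge 3 mm wide, 44 mm long across the track, top 13 mm above the worktop, fixed there; origin on the worktop under the ridge's centre line; axes as the warmer's. The pointer tip is to stand directly over the ridge. Its place along the track varies.
There are look-alikes about, which are no part of the job. Leave any green or purple look-alike of the candle alone.

How it is judged (in metres and radians):
On the way, in this order (a step that is already met when the one before it is completed fails the run):
1. the tea light sits flat in the recess and is let go (horizontal distance between candle_center and recess below 0.004 m and z of candle_center in the frame of recess below 0.0095 m and angle between candle_center's own z axis and vertical below 0.12 rad and contact force between the fingers and candle below 0.05 N), for 0.2 s.
2. the leg is drawn out to the mark with the lever still open (all of step 1 and x of leg_pointer in the frame of mark_clip between -0.004 and 0.004 m and value of joint lever_angle below 0.15 rad), for 0.1 s.
3. with the leg at the mark the lever is squeezed closed (all of step 1 and x of leg_pointer in the frame of mark_clip between -0.004 and 0.004 m and value of joint lever_angle above 0.26 rad and contact force between the fingers and cam_lever above 2 N and contact force between the fingers and leg_c0 above 2 N), for 0.2 s.
At the end, for the whole second after the job is handed in: Tea light flat in the recess (4 mm, 2 mm in height), untouched; pointer within 4 mm of the mark clip, leg still; lever closed beyond 0.26 of 0.30 rad, fingers pressing over 2 N on both lever pad and grip pad; tape and tin within 30 mm of their starts (all of step 3 and velocity of joint leg_travel between -0.01 and 0.01 m/s and distance of each of tape, tin from where it was at the start of the episode below 0.03 m); the arm keeps its last pose, push and grip.
It fails at once if the tape or the tin is knocked or carried away (distance of any of tape, tin from where it was at the start of the episode above 0.03 m).
It also fails if it takes over 45 s, if anything falls off the work surface, if the arm or the gripper's body presses on something with over 40 N, if the wrist force passes 120 N, or if a joint passes its speed limit or range.

## Working session

There is one attempt and no reset: what is moved stays moved. The work goes in short steps, Python scripts to look and compute and a tool call to move; the robot and the scene stay as the last step left them, time stands still between calls to the robot, and variables do not carry over. Pictures are saved under pics/ and viewed, at most 13 in all, crops included, and the job is handed in when it is done.

Besides the shell and the picture viewer there is one more tool, called after "Call:" by a JSON object that holds its "method" and its "body". move_arm: Moves the arm, as the interface text tells. Scaled input: -1 to 1 covers 0.08 m each way for a shift and 30 degrees each way for a turn. Its arguments: {"type":"object","properties":{"targets":{"type":"array","items":{"type":"array","items":{"type":"array","items":{"type":"number","minimum":-1,"maximum":1}}}},"grip":{"type":"number"},"force":{"type":"number"}},"required":["targets"]}

```bash
mkdir -p pics; ls
python3 - <<'E'
from cell import r
import cv2
for n in("top","side"):
    cv2.imwrite(f"pics/{n}0.png",r.read_camera(n)[:,:,::-1]); print(r.calibration(n))
print(r.get_state())
E
```

```text
pics
{'camera_matrix': array([[417.27526057,   0.        , 280.18884776],
       [  0.        , 417.27526057, 209.66299054],
       [  0.        ,   0.        ,   1.        ]]), 'xyz': array([ 479.06966741,   -3.37416827, 1125.00522126]), 'rotation': array([-2.20999249,  2.16076583, -0.07779474])}
{'camera_matrix': array([[437.87591203,   0.        , 276.05580707],
       [  0.        , 437.87591203, 204.67387242],
       [  0.        ,   0.        ,   1.        ]]), 'xyz': array([  59.31367374, -742.51003553,  587.18639353]), 'rotation': array([-2.02714649,  0.63560912, -0.32767892])}
{'time': 0.1, 'joints': array([ 1.11897680e+00,  3.42646248e-01,  1.52493329e+00,  2.52181485e-05,
        1.27540621e+00, -1.45992657e-01]), 'joint_velocities': array([-9.58274320e-04,  9.78095747e-04, -1.65405588e-03,  7.48429068e-05,
        3.07736696e-04,  4.30414644e-05]), 'joint_efforts': array([ 1.11022531e-03, -4.34443116e+01, -2.46495527e+01, -1.65531865e-04,
        4.58743656e-03, -3.72688964e-05]), 'tcp_pos': array([157.88602328, 500.33983127, 247.69485615]), 'tool_rot': array([-4.78467110e-01, -3.10450432e+00,  2.07979360e-03]), 'ft_force': array([-0.49880271,  0.53944281, -0.34130277]), 'torque': array([-0.02866369, -0.00944351, -0.03785399]), 'gripper_force': 0.0, 'opening': 85.51948635570913}
```

View pics/top0.png

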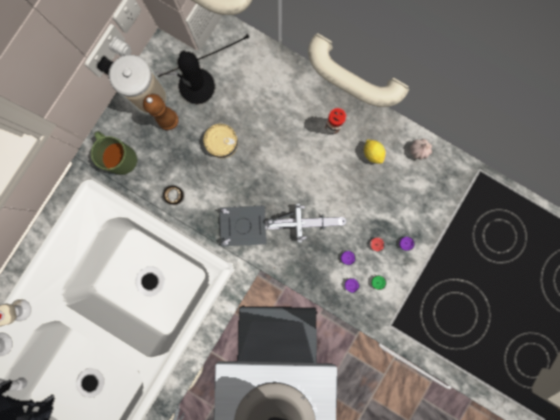

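View pics/side0.png

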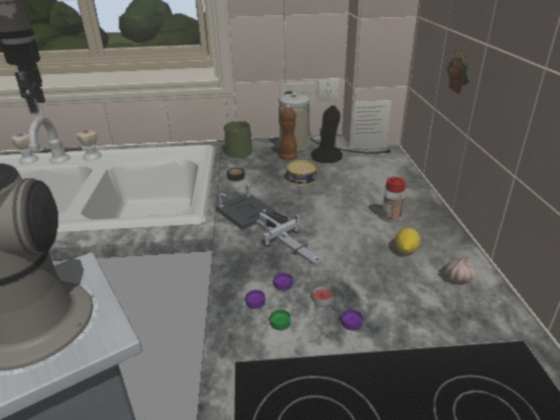

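The top view shows the warmer base at about (242,226), with the track running right to about (343,222) and the crossbar near (298,223). The tape is at (173,195) and the tin at (220,141). The red tea light is at (377,244), with purple and green look-alikes around it. I'll zoom in on both views.

Run:
```python
import cv2
a=cv2.imread("pics/top0.png")[185:300,210:420]; b=cv2.imread("pics/side0.png")[180:340,205:375]
cv2.imwrite("pics/tz.png",cv2.resize(a,None,fx=3.8,fy=3.8,interpolation=2)); cv2.imwrite("pics/sz.png",cv2.resize(b,None,fx=3.7,fy=3.7,interpolation=2))
```

```text
(no output)
```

View pics/tz.png

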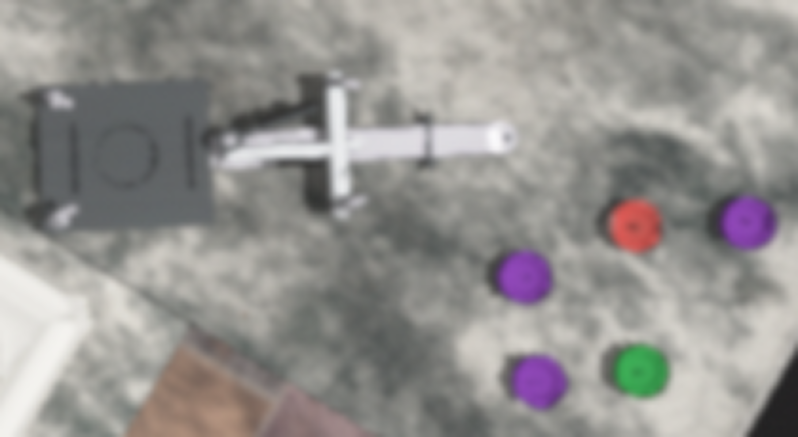

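View pics/sz.png

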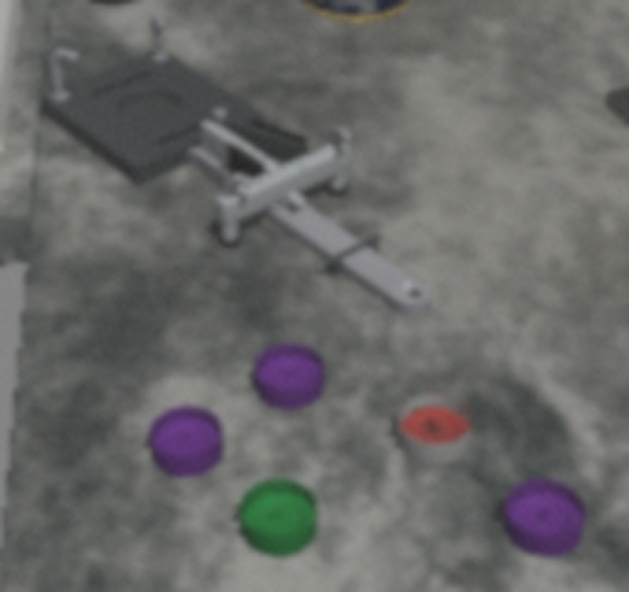

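The tea light is red wax in a metal cup, at about crop pixel (635,226). The recess is at (127,154), the mark ridge at (427,139), the track end at (513,138) and the crossbar at (338,145). The lever is the dark part on the +y (upper) side. Next I'll measure these properly.

```bash
cat > h.py <<'E'
import cv2,numpy as np
from cell import r
from scipy.spatial.transform import Rotation as R
C={n:r.calibration(n) for n in("top","side")}
def ray(n,uv):
    c=C[n];K=c["camera_matrix"];M=R.from_rotvec(c["rotation"]).as_matrix()
    return c["xyz"],M@np.linalg.solve(K,[uv[0],uv[1],1.])
def onz(n,uv,z):
    o,d=ray(n,uv);return o+d*(z-o[2])/d[2]
def proj(n,p):
    c=C[n];M=R.from_rotvec(c["rotation"]).as_matrix();q=c["camera_matrix"]@(M.T@(np.asarray(p,float)-c["xyz"]));return q[:2]/q[2]
def cen(m):
    k,l,s,c=cv2.connectedComponentsWithStats(m.astype(np.uint8));i=1+np.argmax(s[1:,4]);return c[i],s[i],l==i
E
python3 - <<'E'
from h import *
np.set_printoptions(precision=1,suppress=True)
t=cv2.imread("pics/top0.png").astype(int);s=cv2.imread("pics/side0.png").astype(int)
for n,im in(("top",t),("side",s)):
    b,g,rr=im[...,0],im[...,1],im[...,2]
    m=(rr>g+50)&(rr>b+45); m[:200]=0; m[:,:300]=0
    if n=="side": m[280:]&=True
    c,st,_=cen(m);print(n,"red",c,st,onz(n,c,15),onz(n,c,12))
hsv=cv2.cvtColor(t.astype(np.uint8),cv2.COLOR_BGR2HSV)
m=np.zeros(t.shape[:2],bool);g=t.mean(2)
m[200:250,212:270]=(g[200:250,212:270]<112)
c,st,l=cen(cv2.morphologyEx(m.astype(np.uint8),cv2.MORPH_OPEN,np.ones((7,7))))
cs,_=cv2.findContours(l.astype(np.uint8),0,1);R_=cv2.minAreaRect(cs[0]);print("base",R_,st)
print("ctr",onz("top",R_[0],14)); box=cv2.boxPoints(R_);print(np.array([onz("top",p,14) for p in box]))
rec=onz("top",(210+127/3.8,185+154/3.8),14);end=onz("top",(210+515/3.8,185+137.5/3.8),10)
print("rec",rec,"end",end,np.linalg.norm((end-rec)[:2]))
d=(end-rec)[:2];print("ang",np.degrees(np.arctan2(d[1],d[0])))
# gray profile along track
for v in (215,217,226,228): print(v,g[v,318:328].astype(int))
E
```

```text
top red [376.9 244. ] [371 238  13  13 146] [ 472.4 -261.3   15. ] [ 472.4 -262.    12. ]
side red [322.  294.2] [314 290  17   9 111] [ 470.  -263.7   15. ] [ 472.2 -261.2   12. ]
base ((239.5, 225.0), (38.0, 55.0), 90.0) [ 212  206   56   39 1756]
ctr [514.5 104.5  14. ]
[[563.6 179.4  14. ]
 [566.9  32.6  14. ]
 [465.8  30.1  14. ]
 [462.5 176.   14. ]]
rec [513.3  94.   14. ] end [ 531.2 -178.2   10. ] 272.84198473221755
ang -86.24344585813458
215 [138 117 111 114 120 139 161 175 181 179]
217 [143 135 128 119 117 136 158 172 173 171]
226 [167 160 147 129 117 131 155 169 175 177]
228 [135 118  97  92  99 111 127 141 152 159]
```

Run:
```python
from h import *
np.set_printoptions(precision=1,suppress=True,linewidth=150)
t=cv2.imread("pics/top0.png").astype(int);g=t.mean(2)
P=[]
for u in list(range(308,319))+list(range(326,337)):
    col=g[212:232,u]; w=np.clip(col-165,0,None); P.append((u,212+(w*np.arange(20)).sum()/w.sum(), (col>170).sum()))
P=np.array(P);k=np.polyfit(P[:,0],P[:,1],1);print("track line",k,np.round(P[:,1],1))
a,b=[onz("top",(u,np.polyval(k,u)),10) for u in(308,337)];d=(b-a)[:2];ang=np.degrees(np.arctan2(d[1],d[0]));print("ang",ang)
# dark base edges
gg=cv2.cvtColor(t.astype(np.uint8),cv2.COLOR_BGR2GRAY)
for v in (212,235,240): print("row",v,gg[v,214:226],gg[v,258:272])
for u in (228,240,252): print("col",u,gg[202:212,u],gg[238:250,u])
# recess ring
print(gg[215:236,232:256])
print("track end row",[ (v,gg[v,334:350]) for v in (220,221,222)])
print("mark", gg[213:231,318:328])
```

```text
track line [ -0.1 265.8] [222.4 222.4 222.3 222.3 222.4 222.5 222.4 222.3 222.2 222.1 221.8 220.6 220.8 220.4 219.8 219.6 219.7 219.4 219.1 219.1 219.1 219.1]
ang -80.79776060454158
row 212 [119 117 112 101  87  80  81  87 105 139 165 170] [ 99 100  99 100 100 101 104 115 123 122 118 114 114 117]
row 235 [ 98 107 115 115 104  88  83  92  97  99  99  99] [100  99  97  98 100 102 105 116 136 152 160 167 168 162]
row 240 [102  98  86  74  69  68  69  70  76  86 108 138] [103 103 103 103 102 102 101 104 111 118 121 121 119 113]
col 228 [150 149 148 146 133 114 103 105 123 151] [119 153 171 160 141 132 120 115 125 133 137 141]
col 240 [145 148 143 131 111 100  97  99  98  98] [ 99 100 100 100 101 102 105 114 126 131 129 123]
col 252 [124 125 127 122 109 100  98  98  98  99] [100 101 102 102 104 106 117 135 146 154 168 183]
[[ 97  98  97  97  97  97  96  98  98  98  98  98  97  98  99  98  98  98  98  99  99  98  98  99]
 [ 97  97  96  97  97  97  97  97  96  96  97  95  96  96  97  98  98  97  98  98  98  98  99  99]
 [ 96  96  96  97  97  97  96  95  95  94  92  92  91  92  93  95  96  9
[... 2231 characters left out ...]
83 183 180]
 [139 118 112 115 121 140 162 177 182 181]
 [133 111  96  94 105 128 153 169 174 172]
 [144 135 128 118 117 136 158 172 173 172]
 [177 181 178 163 147 161 185 197 199 197]
 [206 209 206 187 167 177 203 215 216 217]
 [218 219 215 197 176 183 208 219 220 220]
 [220 220 216 198 176 182 208 219 220 220]
 [221 220 215 192 166 178 207 219 220 220]
 [220 219 212 186 157 172 205 218 219 219]
 [218 217 209 183 153 169 202 216 217 216]
 [204 201 192 168 143 158 189 203 204 202]
 [167 160 147 129 116 130 155 169 175 177]
 [140 126 105  92  93 109 128 144 157 164]
 [136 119  98  93 100 111 127 143 154 160]
 [137 125 115 120 128 131 141 151 156 159]
 [138 134 136 145 150 151 157 162 162 159]]
```

Run:
```python
from h import *
np.set_printoptions(precision=1,suppress=True,linewidth=150)
tp=lambda x,y:(210+(x+.5)/3.8-.5,185+(y+.5)/3.8-.5); sd=lambda x,y:(205+(x+.5)/3.7-.5,180+(y+.5)/3.7-.5)
rec=onz("top",(242.8,225.7),13);mk=onz("top",(322.2,221.6),12.5);end=onz("top",(345.5,220.6),10)
print("top",rec,mk,end)
r2=onz("side",sd(152,105),13);m2=onz("side",sd(350,252),12.5);e2=onz("side",sd(422,301),9);print("side",r2,m2,e2)
for a,b,c in((rec,mk,end),(r2,m2,e2)):
    d=(c-a)[:2];print(np.linalg.norm(d),np.degrees(np.arctan2(d[1],d[0])),np.linalg.norm((b-a)[:2]))
cb=onz("top",tp(338,145),35);print("crossbar top mid",cb, np.linalg.norm((cb-rec)[:2]))
print("left wire ends",onz("top",tp(337,72),50),onz("top",tp(343,210),50))
print("pivot",onz("top",tp(218,143),30), "rests",onz("top",tp(50,95),53),onz("top",tp(55,218),53))
```

```text
top [512.9  95.7  13. ] [ 528.6 -115.6   12.5] [ 532.8 -178.1   10. ]
side [515.9  98.2  13. ] [ 525.2 -117.    12.5] [ 533.3 -175.1    9. ]
274.618323571561 -85.84313564457375 211.96481077871002
273.8675754952026 -86.34803277099404 215.43554556611215
crossbar top mid [523.1 -51.7  35. ] 147.79735765290263
left wire ends [572.1 -49.4  50. ] [478.6 -55.3  50. ]
pivot [522.8  31.   30. ] rests [551.9 144.9  53. ] [468.9 138.8  53. ]
```

Call:
{"method": "move_arm", "body": {"targets": [[[0,0,0,0,0,0.327],[0,0,0,0,0,0.327],[0,0,0,0,0,0.327],[0,0,0,0,0,0.327],[0,0,0,0,0,0.327],[0,0,0,0,0,0.327],[0,0,0,0,0,0.327],[-0.45,0.52,0,0,0,0],[-0.45,0.52,0,0,0,0],[-0.45,0.52,0,0,0,0],[-0.45,0.52,0,0,0,0],[-0.45,0.52,0,0,0,0],[-0.45,0.52,0,0,0,0],[-0.7,0.02,0,0,0,0],[-0.7,0.02,0,0,0,0],[-0.7,0.02,0,0,0,0],[-0.7,0.02,0,0,0,0],[-0.7,0.02,0,0,0,0],[-0.7,0.02,0,0,0,0],[-0.7,0.02,0,0,0,0]]], "grip": -0.4, "force": 20}}

```text
time: 2.6
tcp_pos: [458.4, -90.4, 248.1]
tool_rot: [-2.146, -2.294, -0.0]
ft_force: [1.4, -0.1, 0.9]
opening: 59.5
gripper_force: 0.0
```

```bash
cat >> h.py <<'E'
def to(p,yaw=None):
    "needed shift in tool axes, units of 80 mm, to world p; tool axes"
    s=r.get_state();M=R.from_rotvec(s["tool_rot"]).as_matrix()
    print("t",s["time"],"tcp",s["tcp_pos"].round(1),"open",round(s["opening"],1),"gf",round(s["gripper_force"],1),"ft",s["ft_force"].round(1))
    print("x ang",np.degrees(np.arctan2(M[1,0],M[0,0])).round(2),"z",M[:,2].round(4))
    print("shift mm",(M.T@(np.array(p)-s["tcp_pos"])).round(1),"units",(M.T@(np.array(p)-s["tcp_pos"])/80).round(3))
E
python3 -c "
from h import *
to([472.4,-262,60])"
```

```text
t 2.6 tcp [458.4 -90.4 248.1] open 59.5 gf 0.0 ft [ 1.4 -0.1  0.9]
x ang 93.8 z [-2.e-04  3.e-04 -1.e+00]
shift mm [-172.2    2.6  188.1] units [-2.152  0.033  2.351]
```

Call:
{"method": "move_arm", "body": {"targets": [[[-0.538,0.008,0,0,0,0],[-0.538,0.008,0,0,0,0],[-0.538,0.008,0.3,0,0,0],[-0.538,0.009,0.45,0,0,0],[0,0,0.6,0,0,0],[0,0,0.6,0,0,0],[0,0,0.4,0,0,0],[0,0,0,0,0,0],[0,0,0,0,0,0]]]}}

```text
time: 3.72
tcp_pos: [473.4, -260.7, 61.3]
tool_rot: [2.145, 2.293, 0.0]
ft_force: [-0.2, -0.7, -0.3]
opening: 59.8
gripper_force: 0.0
```

```bash
python3 -c "
from h import *
to([472.4,-262,25])
a=r.read_camera('side')[:,:,::-1][200:360,240:400];b=r.read_camera('top')[:,:,::-1][180:300,310:470]
cv2.imwrite('pics/s1.png',np.hstack([cv2.resize(a,(400,400),interpolation=2),cv2.resize(b,(400,300),interpolation=2)[:,:] if 0 else cv2.copyMakeBorder(cv2.resize(b,(400,300),interpolation=2),0,100,0,0,0)]))"
```

```text
t 3.725 tcp [ 473.4 -260.7   61.3] open 59.8 gf 0.0 ft [-0.2 -0.7 -0.3]
x ang 93.81 z [ 1.3e-03 -8.0e-04 -1.0e+00]
shift mm [-1.2 -1.1 36.3] units [-0.015 -0.014  0.454]
```

View pics/s1.png

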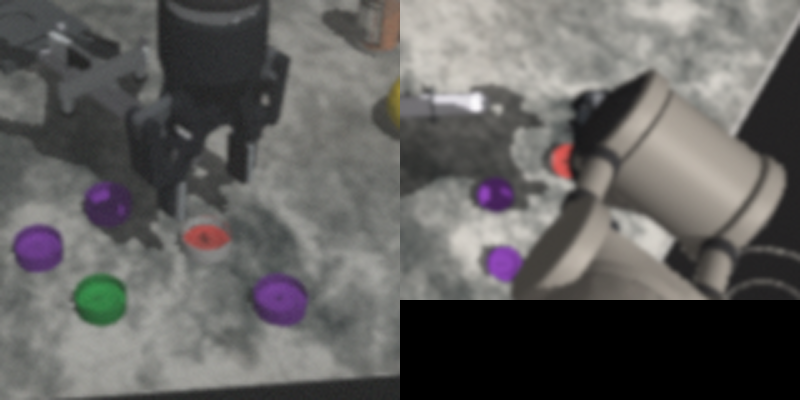

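The side view shows the open fingers above and on either side of the red tea light at about (207,237), well clear of the purple pieces. I'll lower and grip.

Call:
{"method": "move_arm", "body": {"targets": [[[-0.008,-0.008,0.15,0,0,0],[0,0,0.15,0,0,0],[0,0,0.15,0,0,0],[0,0,0,0,0,0],[0,0,0,0,0,0]]]}}

```text
time: 4.45
tcp_pos: [472.2, -260.9, 24.2]
tool_rot: [-2.146, -2.294, -0.0]
ft_force: [-0.6, 0.7, 0.1]
opening: 59.8
gripper_force: 0.0
```

Call:
{"method": "move_arm", "body": {"targets": [[[0,0,0,0,0,0],[0,0,0,0,0,0],[0,0,0,0,0,0],[0,0,0,0,0,0],[0,0,0,0,0,0],[0,0,0,0,0,0]]], "grip": 1, "force": 20}}

```text
time: 5.2
tcp_pos: [472.4, -261.1, 24.8]
tool_rot: [2.146, 2.293, 0.0]
ft_force: [-0.6, 0.6, 5.9]
opening: 36.4
gripper_force: 20.2
```

Call:
{"method": "move_arm", "body": {"targets": [[[0,0,-0.2,0,0,0],[0,0,-0.4,0,0,0],[0,0,-0.4,0,0,0],[0,0,0,0,0,0]]]}}

```text
time: 5.7
tcp_pos: [473.5, -261.9, 107.3]
tool_rot: [2.142, 2.29, 0.001]
ft_force: [-0.8, 0.9, -0.3]
opening: 36.6
gripper_force: 20.2
```

```bash
python3 -c "
from h import *
to([513,96,100])
a=r.read_camera('side')[:,:,::-1]
s=r.get_state()['tcp_pos'];u,v=proj('side',s).astype(int);print(u,v)
a=a[max(v-60,0):v+60,max(u-70,0):u+70]
cv2.imwrite('pics/s2.png',cv2.resize(a,None,fx=5,fy=5,interpolation=2))"
```

```text
t 5.7 tcp [ 473.5 -261.9  107.3] open 36.6 gf 20.2 ft [-0.8  0.9 -0.3]
x ang 93.81 z [ 0.0047 -0.0034 -1.    ]
shift mm [354.5  63.2   6.3] units [4.431 0.79  0.078]
323 254
```

View pics/s2.png

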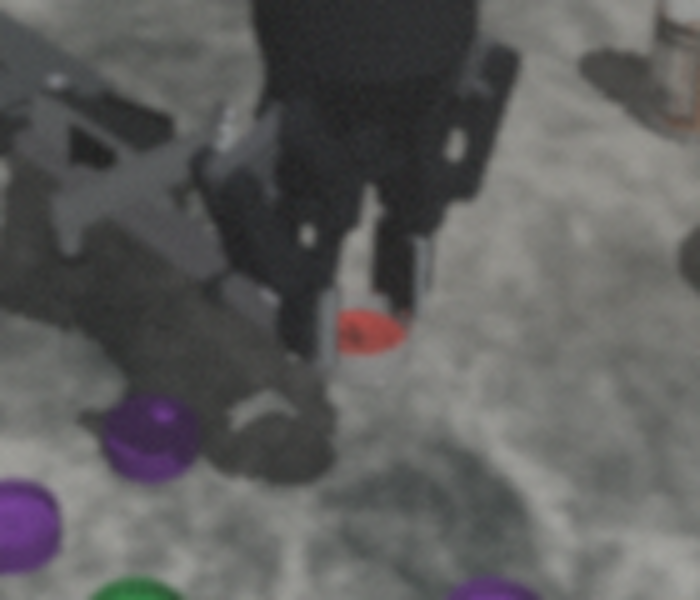

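The tea light is held level between the pads, with the red wax centre at about crop pixel (362,333). I'll check the in-hand offset and work out the carry.

```bash
python3 -c "
from h import *
print(onz('side',(325.3,260.4),94.5))
to([513.5,96.2,100])"
```

```text
[ 473.92814491 -264.66710764   94.5       ]
t 5.75 tcp [ 472.6 -261.3  105.6] open 36.1 gf 20.2 ft [ 0.2  0.3 -0.3]
x ang 93.81 z [ 0.0022 -0.0016 -1.    ]
shift mm [354.   64.5   5.2] units [4.425 0.807 0.065]
```

Call:
{"method": "move_arm", "body": {"targets": [[[0.4,0.101,0,0,0,0],[0.603,0.101,0,0,0,0],[0.603,0.101,0,0,0,0],[0.603,0.101,0,0,0,0],[0.603,0.101,0,0,0,0],[0.603,0.101,0,0,0,0],[0.603,0.101,0,0,0,0],[0.407,0.1,0,0,0,0],[0,0,0.35,0,0,0],[0,0,0.35,0,0,0],[0,0,0,0,0,0],[0,0,0,0,0,0]]]}}

```text
time: 7.25
tcp_pos: [513.2, 96.5, 48.6]
tool_rot: [-2.146, -2.294, 0.0]
ft_force: [0.5, -0.2, 0.2]
opening: 36.1
gripper_force: 20.2
```

```bash
python3 -c "
from h import *
to([513.5,97,33])
a=r.read_camera('side')[:,:,::-1]
u,v=245,205
print(proj('side',[513.5,97,35]))
a=a[v-45:v+45,u-60:u+60]
cv2.imwrite('pics/s3.png',cv2.resize(a,None,fx=6.5,fy=6.5,interpolation=2))"
```

```text
t 7.25 tcp [513.2  96.5  48.6] open 36.1 gf 20.2 ft [ 0.5 -0.2  0.2]
x ang 93.8 z [-1.e-04  1.e-04 -1.e+00]
shift mm [ 0.5  0.4 15.6] units [0.006 0.005 0.195]
[244.61551441 201.00814792]
```

View pics/s3.png

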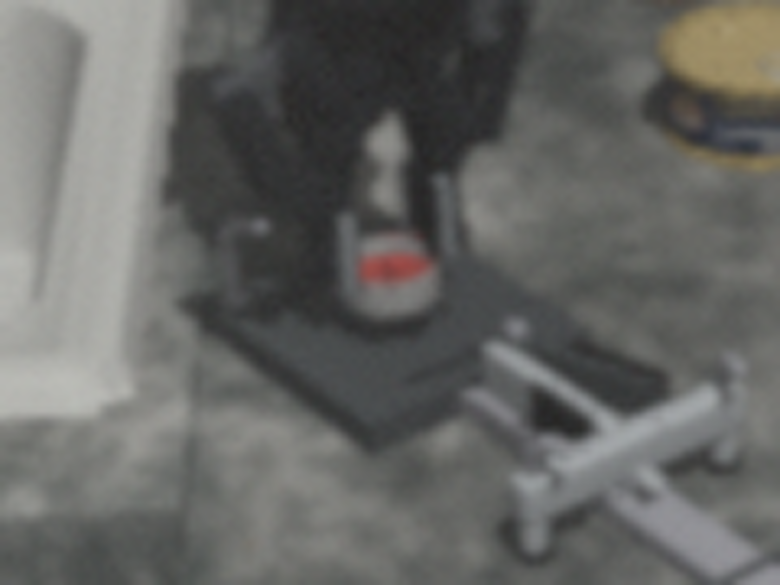

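The tea light is held over the recess, with its cup at about crop pixels (345–438, 235–320). That is within about 1 px of where the recess was seen. I'll lower it gently and watch the force.

Call:
{"method": "move_arm", "body": {"targets": [[[0,0.005,0.06,0,0,0],[0,0,0.04,0,0,0],[0,0,0.03,0,0,0],[0,0,0.02,0,0,0],[0,0,0,0,0,0],[0,0,0,0,0,0]]]}}

```text
time: 8.05
tcp_pos: [513.5, 96.6, 36.4]
tool_rot: [2.146, 2.294, 0.0]
ft_force: [-0.1, -0.2, -0.3]
opening: 36.2
gripper_force: 20.2
```

Call:
{"method": "move_arm", "body": {"targets": [[[0,0,0.02,0,0,0],[0,0,0.015,0,0,0],[0,0,0,0,0,0],[0,0,0,0,0,0]]]}}

```text
time: 8.55
tcp_pos: [513.4, 96.6, 33.5]
tool_rot: [-2.146, -2.294, -0.0]
ft_force: [0.7, -0.5, -0.8]
opening: 36.4
gripper_force: 20.2
```

Call:
{"method": "move_arm", "body": {"targets": [[[0,0,0,0,0,0],[0,0,0,0,0,0],[0,0,0,0,0,0],[0,0,0,0,0,0]]], "grip": -0.4}}

```text
time: 9.05
tcp_pos: [513.5, 96.6, 33.5]
tool_rot: [-2.146, -2.294, -0.0]
ft_force: [1.0, -0.1, -0.3]
opening: 60.3
gripper_force: 0.0
```

Call:
{"method": "move_arm", "body": {"targets": [[[0,0,-0.3,0,0,0],[0,0,-0.5,0,0,0],[-0.4,0,-0.3,0,0,0],[-0.6,0,0,0,0,0],[-0.3,0,0,0,0,0],[0,0,0,0,0,0]]], "grip": -0.75}}

```text
time: 9.8
tcp_pos: [520.4, -8.6, 121.6]
tool_rot: [2.149, 2.291, 0.0]
ft_force: [0.3, 0.8, -0.5]
opening: 74.9
gripper_force: 0.0
```

```bash
python3 -c "
from h import *
to([523,-20,60])
a=r.read_camera('side')[:,:,::-1]; t=r.read_camera('top')[:,:,::-1]
cv2.imwrite('pics/side4.png',a);cv2.imwrite('pics/top4.png',t)
a=cv2.resize(a[160:280,200:340],None,fx=2.85,fy=2.85,interpolation=2);b=cv2.resize(t[180:280,210:350],None,fx=2.85,fy=2.85,interpolation=2)
b=cv2.copyMakeBorder(b,0,a.shape[0]-b.shape[0],0,0,0)
cv2.imwrite('pics/m4.png',np.hstack([a,b]))"
```

```text
t 9.8 tcp [520.4  -8.6 121.6] open 74.9 gf 0.0 ft [ 0.3  0.8 -0.5]
x ang 93.65 z [ 3.e-04 -1.e-04 -1.e+00]
shift mm [-11.5   1.8  61.6] units [-0.144  0.023  0.77 ]
```

View pics/m4.png

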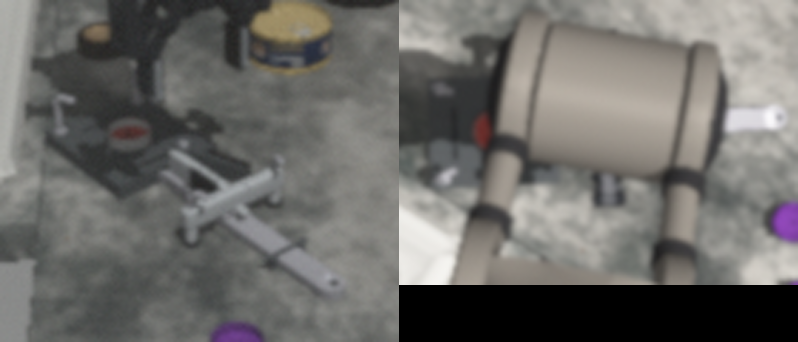

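The tea light sits in the base recess, with the wax at about crop pixel (129,132). The gripper is above the leg. I'll check how well it is seated, then work out the leg approach.

```bash
python3 -c "
from h import *
a=cv2.imread('pics/side4.png').astype(int)
m=(a[...,2]>a[...,1]+20)&(a[...,2]>a[...,0]+20);m[:195]=0;m[220:]=0;m[:,:225]=0;m[:,275:]=0
c,st,_=cen(m);print(c,st,onz('side',c,20),onz('side',c,26))
# warmer frame
o=np.array([513.5,96.5]);x=np.array([np.cos(np.radians(-86.1)),np.sin(np.radians(-86.1))])
for d in (106,126,131,171,176):print(d,o+x*d)
"
```

```text
[244.96428571 206.03571429] [240 205  11   3  28] [513.69721809  97.42411266  20.        ] [508.89050676  88.53884153  26.        ]
106 [520.70962081  -9.25453356]
126 [522.06992662 -29.20821913]
131 [522.41000308 -34.19664053]
171 [525.1306147  -74.10401168]
176 [525.47069116 -79.09243308]
```

Call:
{"method": "move_arm", "body": {"targets": [[[-0.184,0.005,0.1,0,0,0],[0,0,0.4,0,0,0],[0,0,0.3,0,0,0],[0,0,0.2,0,0,0],[0,0,0.145,0,0,0],[0,0,0,0,0,0],[0,0,0,0,0,0]]]}}

```text
time: 10.78
tcp_pos: [522.2, -21.9, 30.5]
tool_rot: [2.146, 2.293, 0.001]
ft_force: [0.5, 1.2, -0.9]
opening: 74.8
gripper_force: 0.0
```

```bash
python3 -c "
from h import *
to([522,-25,30])
a=r.read_camera('side')[:,:,::-1]
cv2.imwrite('pics/side5.png',a)
cv2.imwrite('pics/s5.png',cv2.resize(a[180:270,220:340],None,fx=6.5,fy=6.5,interpolation=2))"
```

```text
t 10.775 tcp [522.2 -21.9  30.5] open 74.8 gf 0.0 ft [ 0.5  1.2 -0.9]
x ang 93.82 z [ 1.2e-03 -1.0e-04 -1.0e+00]
shift mm [-3.1 -0.4  0.5] units [-0.039 -0.005  0.006]
```

View pics/s5.png

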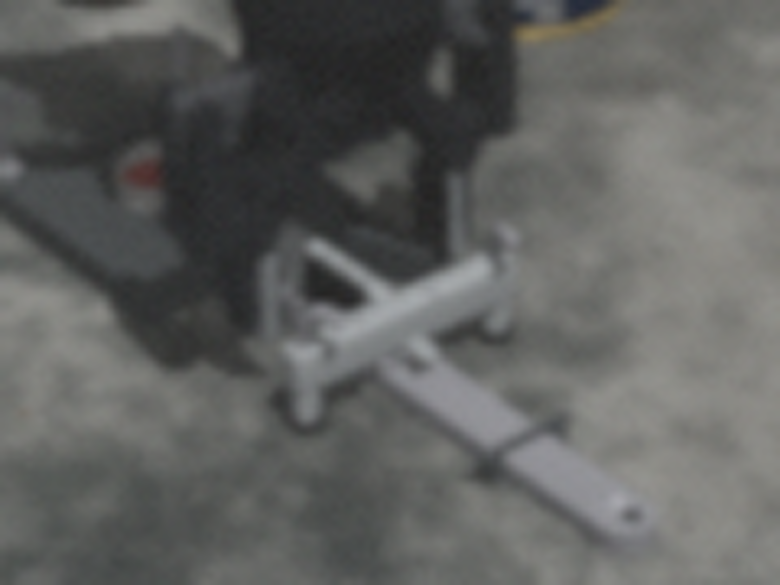

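The fingers straddle the leg behind the crossbar. The −y finger tip is at about (275,300) and the +y one at (458,220), with the lever open between them. The mark is at about (522,447). Now I'll push outward.

Call:
{"method": "move_arm", "body": {"targets": [[[-0.1,0,0,0,0,0],[-0.1,0,0,0,0,0],[-0.1,0,0,0,0,0],[-0.1,0,0,0,0,0],[-0.1,0,0,0,0,0],[0,0,0,0,0,0],[0,0,0,0,0,0]]]}}

```text
time: 11.7
tcp_pos: [524.2, -61.8, 29.7]
tool_rot: [-2.146, -2.294, 0.0]
ft_force: [1.0, 1.9, -0.7]
opening: 74.5
gripper_force: 1.0
```

```bash
python3 -c "
from h import *
to([525.5,-79.5,30])
a=r.read_camera('side')[:,:,::-1]
cv2.imwrite('pics/side6.png',a)
cv2.imwrite('pics/s6.png',cv2.resize(a[200:275,235:335],None,fx=8,fy=8,interpolation=2))"
```

```text
t 11.7 tcp [524.2 -61.8  29.7] open 74.5 gf 1.0 ft [ 1.   1.9 -0.7]
x ang 93.79 z [-4.e-04  1.e-04 -1.e+00]
shift mm [-17.7   0.1  -0.3] units [-0.221  0.002 -0.003]
```

View pics/s6.png

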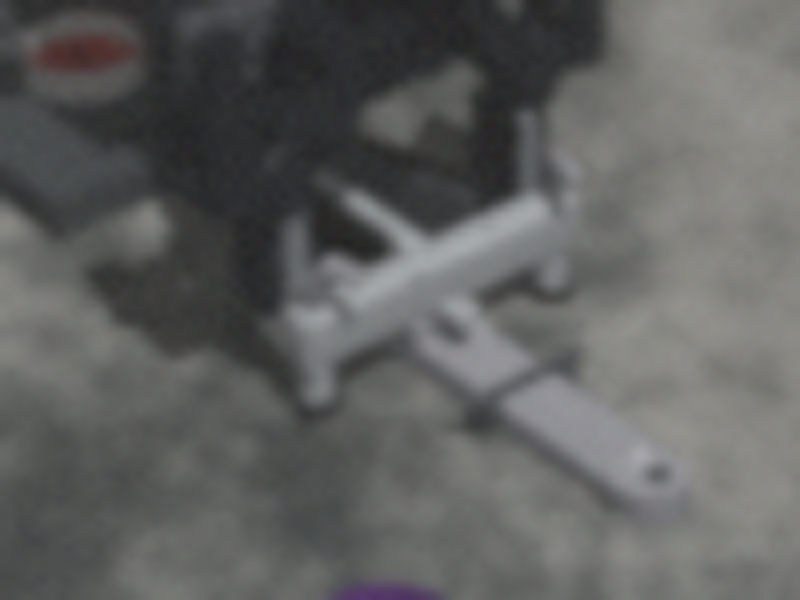

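The fingers are pushing the crossbar and it has moved out. The pointer tip is near crop pixel (470,310), and the mark centre is at about (522,390). I'll compare those with the projected predictions.

```bash
python3 -c "
from h import *
np.set_printoptions(precision=1,suppress=True)
o=np.array([513.5,96.5]);x=np.array([np.cos(np.radians(-86.1)),np.sin(np.radians(-86.1))]);y=np.array([-x[1],x[0]])
W=lambda a,b,z:np.r_[o+x*a+y*b,z]
cr=lambda p:(proj('side',p)-[235,200]+.5)*8-.5
for n,p in dict(ptr=(195.7,0,19),xbar_top_out=(181.7,0,35),xbarL=(181.7,-50,35),xbarR=(181.7,50,35),mark=(213.5,0,13),mkL=(213.5,-22,13),mkR=(213.5,22,13),end=(276,0,10),track0=(196,0,10)).items(): print(n,cr(W(*p)))
a=cv2.imread('pics/side6.png').mean(2).astype(int)
print(a[232:252,284:308])
b=r.read_camera('top')[:,:,::-1];cv2.imwrite('pics/top6.png',b);print(b.mean(2).astype(int)[214:230,308:330])
print([proj('top',W(*p)) for p in((195.7,0,19),(213.5,0,13),(181.7,0,35))])
"
```

```text
ptr [482.7 332.7]
xbar_top_out [450.1 263.3]
xbarL [307.7 330.5]
xbarR [585.1 199.6]
mark [524.4 379.5]
mkL [462.9 410.3]
mkR [584.4 349.4]
end [678.9 497. ]
track0 [483.5 359.5]
[[138 152 161 167 165 166 163 156 148 142 137 132 130 128 125 121 119 113
  113 116 122 117 102 100]
 [159 162 164 162 161 156 148 141 135 133 129 128 126 124 118 108  96  95
  102 118 126 118 102  96]
 [166 163 153 144 142 140 135 132 128 127 126 125 121 111  97  83  72  75
   98 119 126 113  98  94]
 [161 152 139 133 133 131 129 128 125 125 120 114  98  86  71  66  61  69
   91 112 117 103  92  94]
 [146 140 133 130 129 129 130 129 131 122 106  88  77  69  72  75  72  68
   70  85  88  83  86 101]
 [133 130 128 127 128 128 136 145 145 135 111  84  76  79  92 101 102  91
   79  77  79  84 100 115]
 [129 128 125 123 122 122 135 152 157 152 134 102  95 102 107 111 112 109
  108 106 108 110 115 120]
 [124 124 121 121 114 110 114 130 147 151 139 121 115 110 106 108 109 110
  111 112 113 116 118 122]
 [117 111 119 128 121 104  92 102 123 135 143 140 125 110 103  99 100 103
  103 105 108 109 115 116]
 [ 98  95 10
[... 1958 characters left out ...]
 159 160 161 162 163 164 165 166 167 168 170 171 172
  173 174 175 175]
 [152 154 154 155 156 156 157 158 159 160 161 161 163 163 164 165 167 168
  170 171 171 173]
 [150 151 151 152 153 154 155 156 156 158 158 159 159 161 161 162 163 164
  165 166 167 168]
 [149 149 149 151 151 151 152 153 154 155 155 156 156 157 158 159 159 161
  162 163 163 164]
 [146 146 147 148 149 150 150 150 151 152 152 154 154 155 156 156 157 158
  159 160 160 162]
 [143 144 144 146 146 147 148 148 149 149 150 151 151 152 154 154 155 155
  156 157 157 158]
 [140 140 142 142 144 144 145 145 146 147 148 149 149 150 151 152 152 153
  153 154 155 155]]
[array([316.1, 222. ]), array([322.5, 221.8]), array([311.3, 222. ])]
```

```bash
cat >> h.py <<'E'
o=np.array([513.5,96.5]);X=np.array([np.cos(np.radians(-86.1)),np.sin(np.radians(-86.1))]);Y=np.array([-X[1],X[0]])
W=lambda a,b,z:np.r_[o+X*a+Y*b,z]
def prof(n,im,A,B,z):
    P=np.array([[proj(n,W(a,b,z)) for a in A] for b in B],np.float32)
    return cv2.remap(im,P[...,0],P[...,1],cv2.INTER_CUBIC).mean(0)
E
python3 - <<'E'
from h import *
np.set_printoptions(precision=0,suppress=True,linewidth=200)
L=lambda f:cv2.imread(f"pics/{f}.png").mean(2).astype(np.float32)
A=np.arange(120,240,2.)
B=np.r_[-32:-17:3,18:33:3]
print(A)
for f in("top0","side0","side6"):
    n=f[:-1];print(f,"bar",prof(n,L(f),A,B,35));print(f,"mark",prof(n,L(f),np.arange(180,300,2.),np.arange(-7,8,2.),12))
    print("inner -32..-17",prof(n,L(f),A,np.arange(-34,-16,3.),35))
E
```

```text
[120. 122. 124. 126. 128. 130. 132. 134. 136. 138. 140. 142. 144. 146. 148. 150. 152. 154. 156. 158. 160. 162. 164. 166. 168. 170. 172. 174. 176. 178. 180. 182. 184. 186. 188. 190. 192. 194. 196.
 198. 200. 202. 204. 206. 208. 210. 212. 214. 216. 218. 220. 222. 224. 226. 228. 230. 232. 234. 236. 238.]
top0 bar [100.  94.  82.  71.  66.  66.  67.  67.  69.  78. 101. 142. 189. 219. 228. 230. 221. 197. 162. 137. 127. 130. 136. 142. 146. 147. 144. 141. 137. 136. 135. 133. 133. 134. 136. 139. 141. 145. 147.
 147. 145. 143. 145. 150. 153. 155. 158. 163. 168. 171. 171. 168. 167. 168. 172. 176. 179. 180. 180. 179.]
top0 mark [217. 218. 218. 218. 219. 219. 219. 219. 219. 219. 219. 220. 219. 218. 205. 185. 167. 171. 191. 212. 219. 220. 220. 220. 219. 219. 218. 218. 218. 218. 218. 217. 217. 217. 217. 218. 220. 228. 237.
 244. 246. 242. 229. 212. 200. 198. 198. 192. 184. 178. 176. 177. 177. 177. 176. 175. 171. 167. 161. 157.]
inner -32..-17 [114. 103.  85.  69.  62.  64.  65.  66.  67.  75.  97. 138. 183. 212. 221. 221. 211. 188. 157. 133. 121. 120. 121. 124. 126. 127. 128. 129. 131. 134. 136. 1
[... 1335 characters left out ...]
9. 115. 121. 124. 126. 128. 129. 131. 133. 135. 132. 124. 119. 121.]
side6 mark [116. 115. 118. 125. 134. 142. 146. 147. 147. 147. 149. 149. 147. 142. 130. 113. 101. 107. 125. 140. 145. 147. 147. 147. 148. 148. 148. 147. 147. 147. 147. 147. 147. 147. 147. 147. 148. 150. 155.
 157. 155. 149. 138. 127. 127. 133. 138. 137. 132. 128. 126. 125. 126. 127. 129. 130. 130. 130. 130. 131.]
inner -32..-17 [ 47.  47.  46.  45.  43.  43.  45.  50.  56.  63.  68.  71.  73.  74.  74.  72.  71.  74.  82.  94. 104. 109. 110. 111. 117. 126. 138. 147. 155. 158. 155. 147. 140. 133. 129. 127. 125. 120. 114.
 109. 106. 103. 105. 108. 113. 117. 123. 131. 135. 137. 138. 137. 138. 138. 137. 134. 124. 108.  97. 101.]
```

Call:
{"method": "move_arm", "body": {"targets": [[[-0.07,0,0,0,0,0],[-0.07,0,0,0,0,0],[-0.07,0,0,0,0,0],[0,0,0,0,0,0],[0,0,0,0,0,0],[0,0,0,0,0,0]]]}}

```text
time: 12.55
tcp_pos: [525.4, -78.5, 29.8]
tool_rot: [-2.146, -2.294, 0.0]
ft_force: [-0.3, 1.9, -1.5]
opening: 74.6
gripper_force: 1.1
```

Run:
```python
from h import *
np.set_printoptions(precision=0,suppress=True,linewidth=200)
to([525,-79,30]); print((r.get_state()["tcp_pos"][:2]-o)@np.c_[X,Y])
cv2.imwrite('pics/side7.png',r.read_camera('side')[:,:,::-1])
im=cv2.imread("pics/side7.png").mean(2).astype(np.float32);A=np.arange(176,216,2.);print(A)
print(prof("side",im,A,np.r_[-32:-17:3,18:33:3],35)); print(prof("side",im,np.arange(200,226,2.),np.r_[-20:-13:2,14:21:2],12))
a=cv2.imread('pics/side7.png');cv2.imwrite('pics/s7.png',cv2.resize(a[205:270,250:335],None,fx=9,fy=9,interpolation=2))
```

```text
t 12.55 tcp [525. -78.  30.] open 74.6 gf 1.1 ft [-0.  2. -2.]
x ang 93.81 z [-0.  0. -1.]
shift mm [-0. -0. -0.] units [-0. -0. -0.]
[175.  -0.]
[176. 178. 180. 182. 184. 186. 188. 190. 192. 194. 196. 198. 200. 202. 204. 206. 208. 210. 212. 214.]
[ 76.  81.  84.  91. 104. 124. 141. 153. 160. 162. 159. 151. 142. 135. 130. 128. 125. 121. 115. 111.]
[ 94.  96.  99.  99.  97.  93.  86.  82.  83.  89.  97. 104. 108.]
```

View pics/s7.png

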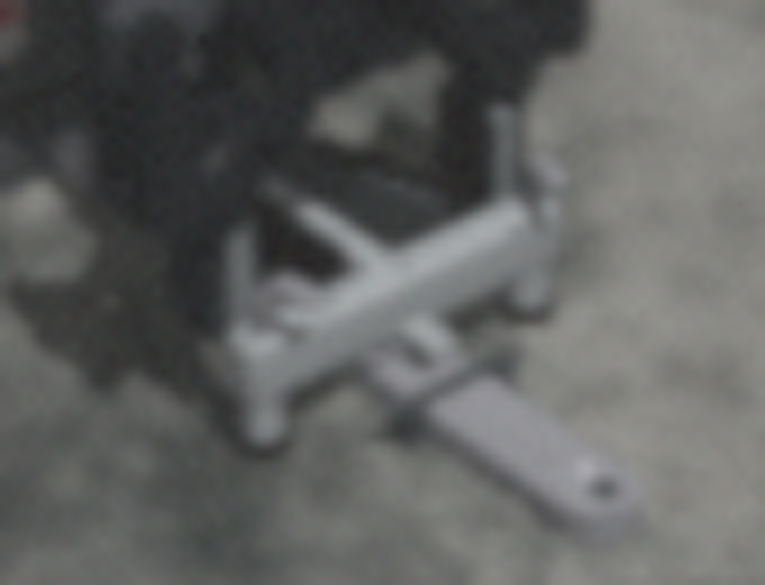

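The pointer tip, at about crop pixel (445,345), meets the mark ridge, which runs from (400,425) to (515,355). The bar profile puts the pointer within 1 mm of the mark, and the lever is still open. I'll squeeze now.

Call:
{"method": "move_arm", "body": {"targets": [[[0,0,0,0,0,0],[0,0,0,0,0,0],[0,0,0,0,0,0],[0,0,0,0,0,0],[0,0,0,0,0,0],[0,0,0,0,0,0],[0,0,0,0,0,0],[0,0,0,0,0,0]]], "grip": 1, "force": 30}}

```text
time: 13.6
tcp_pos: [526.2, -78.6, 31.2]
tool_rot: [2.146, 2.293, 0.002]
ft_force: [-0.8, 3.6, 9.4]
opening: 24.6
gripper_force: 33.9
```

Run:
```python
from h import *
np.set_printoptions(precision=0,suppress=True,linewidth=200)
to([525.4,-78.5,30]); print(((r.get_state()["tcp_pos"][:2]-o)@np.c_[X,Y]).tolist())
cv2.imwrite('pics/side8.png',r.read_camera('side')[:,:,::-1])
im=cv2.imread("pics/side8.png").mean(2).astype(np.float32);A=np.arange(176,216,2.);print(A)
print(prof("side",im,A,np.r_[-32:-17:3,18:33:3],35)); print(prof("side",im,A,np.r_[18:33:3],35),prof("side",cv2.imread("pics/side7.png").mean(2).astype(np.float32),A,np.r_[18:33:3],35))
```

```text
t 13.6 tcp [526. -79.  31.] open 24.6 gf 33.9 ft [-1.  4.  9.]
x ang 93.79 z [ 0. -0. -1.]
shift mm [ 0. -1.  1.] units [ 0. -0.  0.]
[175.50915623100883, 0.7590640160580675]
[176. 178. 180. 182. 184. 186. 188. 190. 192. 194. 196. 198. 200. 202. 204. 206. 208. 210. 212. 214.]
[ 85.  94. 101. 107. 115. 130. 144. 153. 159. 162. 158. 151. 141. 135. 130. 127. 124. 120. 115. 111.]
[ 78.  83.  88.  97. 111. 133. 149. 161. 167. 167. 162. 153. 142. 134. 130. 127. 124. 120. 116. 113.] [ 58.  56.  57.  67.  89. 122. 145. 161. 167. 168. 163. 153. 142. 134. 130. 128. 126. 121. 116. 114.]
```

```bash
python3 -c "
from cell import r
print(r.sign_off())"
```

```text
the job is handed in; nothing more can be done
None
```

The job is handed in after about 13.6 s of robot time: by my measurements, the tea light is flat in the recess, the pointer is within 1 mm of the mark, and the gripper is holding the lever closed against the grip pad at about 34 N; the hand-in gave no verdict back.

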